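# Open the braced parts jar

### The job

Stand the closed square jar down in the steel bracing socket so that its flats are held, then unscrew its tight cap there (anticlockwise from above) until the threads let go, about a fifth of a turn. Lift the cap straight up and finish still holding it level in the gripper just above the open jar, a finger's width or two clear of the mouth, with the jar left standing fully down in the socket. Leave the other things on the bench alone.

Things in the scene. Friction and masses are not known exactly. Their poses are not given: they have to be found in the camera images.
- jar_center (a point): Centre (half-way up, 43 mm above the underside) of the closed white square-bodied plastic jar. Body 66 x 66 mm and 50 mm tall, with a sloping shoulder to a round neck; closed jar 86 mm tall; mouth rim 80 mm above the underside; about 0.35 kg (varies). x and y axes square to the flats, z up.
- jar: The same jar; this origin is at the centre of its underside. Jar and cap can be carried together by the closed cap. Between the square body and the cap, neck and shoulder are at most 60 mm across.
- cap_center (a point): Centre of the jar's round black ribbed screw cap, 60 mm across, 24 mm tall. This point is 12 mm above its lower edge, and 74 mm above the jar's underside when screwed on (lower edge then 12 mm above the square body). z up. Its x axis lies along the jar's x axis when fully tight; it starts 0 to 8 degrees anticlockwise of that.
- cap: The same cap; origin at the centre of its lower edge. Turned anticlockwise from above it rises 2 mm and is free when 54 to 95 degrees from fully tight relative to the jar; then it meets a stop. It is tight: a few tenths of a N m at first, more than a jar standing loose resists. A springy seal in the mouth presses it up.
- socket_floor (a point): Centre of the inner floor of the fixed steel bracing socket: a square pocket 70 x 70 mm inside, 4 mm walls reaching 24 mm above this floor, then short outward-leaning lips to 32 mm above it. x and y square to the walls, z up.
- socket: The same socket; origin under the centre of its bolted base plate, 130 x 94 mm and 6 mm thick. In the pocket the jar can turn about 4 degrees either way before its flats bear on the walls. The jar may stand in it in any of the four square directions.
- tape: Bystander: roll of packing tape lying flat, 90 mm across, 24 mm tall; origin under its centre.
- pen: Bystander: grey pen lying flat, 12 mm thick, about 140 mm long along its x; origin under its centre.
- bracket: Bystander: bent aluminium L-bracket, 50 x 60 mm, 38 mm tall; origin under its centre.
- round_jar: Bystander: smaller closed round white jar with a black lid, 64 mm across, 75 mm tall; origin under its centre. Not the one to open.
- flatbars: Bystander: stack of flat steel bars, 160 x 36 mm, 20 mm tall; origin under its centre.
- wrench: Bystander: steel wrench lying flat along its x; origin under its middle.
- carton_small: Bystander: small closed cardboard carton, 120 x 90 x 70 mm; origin under its centre.
Mind the look-alikes: they are no part of the job. Leave any pink or purple look-alike of the jar alone.

How it is judged:
On the way, in this order (a step that is already met when the one before it is completed fails the run):
1. the jar stands fully down in the socket with its cap still screwed on (z of jar_center in the frame of socket_floor between 0.04 and 0.0455 m and horizontal distance between jar_center and socket_floor below 0.006 m and angle between jar_center's own z axis and vertical below 0.06 rad and angle between the x axis of cap_center and the x axis of jar_center, either way round below 0.35 rad and z of cap_center in the frame of jar_center below 0.036 m), for 0.2 s.
2. the cap has been unscrewed (turned at least 50 degrees from tight) with the jar braced in the socket (z of jar_center in the frame of socket_floor between 0.04 and 0.0455 m and horizontal distance between jar_center and socket_floor below 0.006 m and angle between jar_center's own z axis and vertical below 0.06 rad and angle between the x axis of cap_center and the x axis of jar_center, either way round above 0.87 rad), for 0.1 s.
At the end, for the whole second after the job is handed in: The jar stands upright and fully down in the socket (within 2.5 mm of the floor, within 6 mm of its centre); the cap is held by the fingers, touching the jar nowhere, its lower edge 5 to 50 mm above the mouth rim, within 20 mm of over its centre, level to 0.2 rad; all at rest (z of jar_center in the frame of socket_floor between 0.04 and 0.0455 m and horizontal distance between jar_center and socket_floor below 0.006 m and angle between jar_center's own z axis and vertical below 0.06 rad and z of cap_center in the frame of jar_center between 0.054 and 0.099 m and horizontal distance between cap_center and jar_center below 0.02 m and angle between cap_center's own z axis and vertical below 0.2 rad and contact force between the fingers and cap above 1 N and contact force between cap and jar below 0.1 N and linear speed of each of cap, jar below 0.03 m/s); the arm keeps its last pose, push and grip.
It fails at once if one of the other things on the bench is disturbed (moved over 30 mm) (distance of any of tape, pen, bracket, round_jar, flatbars, wrench, carton_small from where it was at the start of the episode above 0.03 m).
It fails at once if the jar is tipped over (more than 0.5 rad) (angle between jar_center's own z axis and vertical above 0.5 rad).
It also fails if it takes over 54 s, if anything falls off the work surface, if the arm or the gripper's body presses on something with over 40 N, if the wrist force passes 120 N, or if a joint passes its speed limit or range.

### The arm

A 7-joint arm with a two-finger parallel gripper is mounted at the origin on the work surface. World frame = base frame: x ahead of the robot, y to its left, z up, the work surface at z = 0. Lengths are in m, angles in rad, forces in N, time in s.
With the tool pointing down it reaches from about 0.4 to 0.875 m from the base axis. Payload 19.3 kg.
Tool frame: the origin (TCP) lies at the very end of the fingers, on their centre line; the grasp point (between the pads) lies 19 mm behind it (bot.grasp_offset is the distance from the TCP to the grasp point, in m); z points along the fingers, x is the direction in which the jaws open and shut, and the axes are right-handed (so a half turn about z gives the same grasp; the last joint's range is limited). The gripper opens to 85 mm and grips with 20 to 120 N. Pads are 22 mm wide; open, the fingers measure 114 mm over their backs; the gripper's body (76 mm by 85 mm) begins 54 mm behind the grasp point. The pads swing forward as they close: fully open they stand 13 mm farther back than shut.
Start: joints at [-1.195, 0.521, -0.036, 1.599, 0.021, 1.021, -0.113], TCP at [0.27, 0.564, 0.231] pointing down, gripper open.
Joint ranges: [-2.91, 2.91], [-0.3, 2.13], [-1.5, 1.42], [0.17, 2.43], [-1.26, 4.41], [0.16, 1.93], [-2.52, 2.52]. Speed limits (rad/s): [1.89, 1.89, 2.39, 2.39, 3.01, 3.01, 3.01].

### API

Orientations are given as [roll, pitch, yaw] about the fixed x, y, z axes, in that order (R = Rz(yaw) Ry(pitch) Rx(roll)).
In Python, from workcell import status, grab_frame, calibration, job, regions_of, mark_of, bot gives the robot as it stands.
- The arm moves only by the tool carry_out, never from a script. Its argument "deltas" is one flat list of numbers, 5 for each row, row after row: the opening, from -1 (shut) to 1 (fully open), then the shift along the tool's x, y, z in cm, then the turn about the tool's z in degrees. A call has 1 to 20 rows; each row shifts and turns the commanded pose from where the row before left it, along the tool's axes as they then stand; what a row does not reach is not made up. A row lasts 1/12 s, in which the tool goes at most 41.7 mm and 7.16 degrees, less where a joint would pass 70% of its speed; a pose out of reach is approached as far as the arm can. A call with a gripper value outside its range is refused whole. The fingers move at their own pace and stop on an object; "newtons" is the grip in N (left out, the last holds). Time passes only in rows, so rows that do not move let the fingers close. It gives the time, the measured TCP pose, the force and the opening at its end, in the units of the state.
- status.observe(): the state, without advancing time (a new reading comes with each control period).
- grab_frame(name): name is "side" or "top"; returns the picture (480x640x3 uint8, red, green, blue); there is no depth.
- calibration(name): a dict with "fov_y" (degrees; the focal length in pixels is half the picture's height over the tangent of half this angle, whatever the lens; pixels are square), "cx", "cy" (the principal point, pixels), "R" (3x3) and "t" (3): a world point X has camera coordinates R X + t. Camera axes: x right, y down, z forward; pixel columns grow to the right and rows downward; lengths in m; the calibration is good to about 2 mm. A picture is of the moment at which its call begins. calibration takes no time and is no camera call.
- job.job_done(): hands the job in, once; it reports no verdict.
Trained networks look in the newest picture that a camera, given by its name, has taken for a name from the list of things; names that differ only in an ending like _2 or _b are one class to them, and where a whole thing is asked for, a point or a joint stands for the part that bears it (a point fixed in the world has none). Each returns a list of dicts, best first, with "p" (0 to 1); they miss things now and then, are a little off and sometimes report something else, mostly with a low value. They report only what shows in the picture. A call takes as long as a camera call. They do not tell look-alikes from the thing itself.
- regions_of(camera, target): "region" (480x640 bool, what is visible of it) and "xy" ([column, row] in pixels, amid what is visible of it).
- mark_of(camera, target): "xy" ([column, row] in pixels: a listed point, or the origin of a listed thing).
The state is a dict: "clock": time; "qpos": joint angles; "qd": joint speeds; "joint_efforts": joint torques, N m; "position": TCP position; "tool_rot": TCP orientation; "force": force on the tool from outside, world axes, zero at the start; "moment": the same for the moment, N m; "grip_width": finger opening in m.
Only numpy, scipy, OpenCV 4.12 (cv2) and the standard library are available. Lean on these libraries where they do the work, as an engineer would, in place of code of your own. Each camera call takes 0.05 s, during which the arm holds its last target.

## Working session

There is one attempt and no reset: what is moved stays moved. The work goes in short steps, Python scripts to look and compute and a tool call to move; the robot and the scene stay as the last step left them, time stands still between calls to the robot, and variables do not carry over. Pictures are saved under pics/ and viewed, and the job is handed in when it is done.

Besides the shell and the picture viewer there is one more tool, called after "Request:" by a JSON object that holds its "method" and its "body". carry_out: Moves the arm, as the interface text tells. Its arguments: {"type":"object","properties":{"deltas":{"type":"array","items":{"type":"number"}},"newtons":{"type":"number"}},"required":["deltas"]}

```bash
mkdir -p pics; cat > h.py <<'E'
import numpy as np, cv2
from workcell import status, grab_frame, calibration, job, regions_of, mark_of, bot
def save(n,im): cv2.imwrite('pics/'+n,im[:,:,::-1])
def K(c):
    f=240/np.tan(np.radians(c['fov_y']/2)); return f
def back(cam,xy,z):
    c=calibration(cam); f=K(c); R=np.array(c['R']); t=np.array(c['t'])
    d=R.T@np.array([(xy[0]-c['cx'])/f,(xy[1]-c['cy'])/f,1]); o=-R.T@t
    return o+d*(z-o[2])/d[2]
def proj(cam,X):
    c=calibration(cam); f=K(c); p=np.array(c['R'])@np.array(X)+np.array(c['t'])
    return np.array([f*p[0]/p[2]+c['cx'],f*p[1]/p[2]+c['cy']])
E
python3 - <<'E'
from h import *
for n in ['side','top']:
    save(n+'0.png',grab_frame(n)); c=calibration(n); print(n,{k:np.round(v,3).tolist() for k,v in c.items() if not isinstance(v,str)})
    print(-np.array(c['R']).T@np.array(c['t']))
for n in ['side','top']:
    for t in ['jar_center','cap_center','socket_floor','round_jar']:
        for d in mark_of(n,t)[:3]: print(n,t,np.round(d['xy'],1),round(d['p'],2))
print(status.observe(), bot.grasp_offset)
E
```

```text
side {'fov_y': 50.86, 'cx': 317.447, 'cy': 238.17, 'R': [[0.788, -0.616, 0.011], [-0.394, -0.517, -0.76], [0.474, 0.594, -0.65]], 't': [-0.396, 0.242, 0.928]}
[-0.03299256 -0.66982989  0.79093974]
top {'fov_y': 53.3, 'cx': 317.047, 'cy': 237.594, 'R': [[-0.005, -0.999, -0.032], [-0.994, 0.009, -0.111], [0.111, 0.031, -0.993]], 't': [0.018, 0.491, 1.019]}
[ 0.37503245 -0.01785177  1.06659741]
side jar_center [373.4 287.7] 0.88
side jar_center [297.6 359.9] 0.88
side jar_center [276.6 280.3] 0.7
side cap_center [372.6 275.9] 0.74
side cap_center [322.7 256. ] 0.33
side cap_center [373.  302.6] 0.2
side socket_floor [285.4 215.3] 0.85
side round_jar [433.3 255. ] 0.7
top jar_center [428.9 335.4] 0.97
top jar_center [400.5 284.3] 0.92
top jar_center [405.4 227.7] 0.75
top cap_center [406.1 228.2] 0.75
top socket_floor [249.  221.4] 0.65
top round_jar [393.6 141.1] 0.61
{'clock': 0.5, 'qpos': array([-1.19517815,  0.52142738, -0.03628149,  1.59953447,  0.02119632,
        1.02110766, -0.11281515]), 'qd': array([-0.00029423, -0.00065187, -0.00084724,  0.00065953, -0.00113701,
        0.00123361, -0.00066357]), 'joint_efforts': array([-8.61827994e-05, -9.26285005e+01,  1.97766759e+00, -3.70051646e+01,
        1.80805248e-02,  2.52140744e-03,  3.31854199e-05]), 'position': array([0.26951691, 0.56386698, 0.23126155]), 'tool_rot': array([3.14157932e+00, 9.15856040e-05, 1.12490273e+00]), 'force': array([-0.1433234 ,  0.43494163, -0.23308276]), 'moment': array([ 0.03599486, -0.00467617, -0.02304961]), 'grip_width': 0.08538449654665672} 0.0187
```

View pics/side0.png

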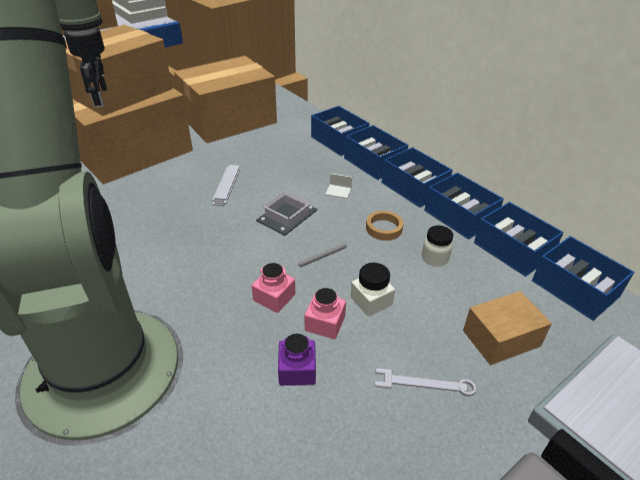

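View pics/top0.png

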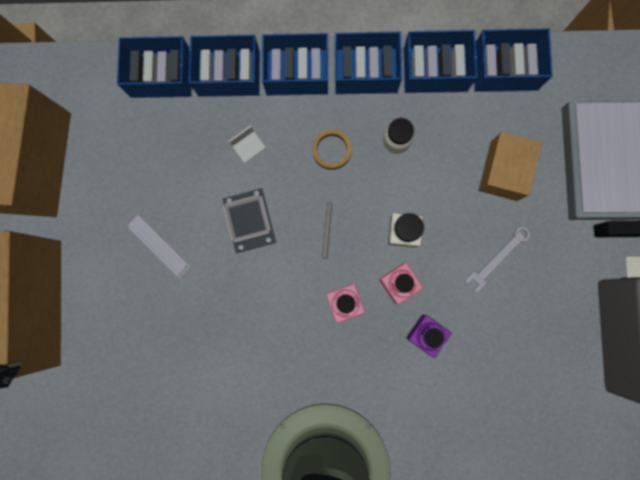

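Candidates for the jar, as side / top pixels:
- pink (273,287) / (346,303)
- pink (325,312) / (402,284)
- purple (297,360) / (430,336)
- white square (373,288) / (407,229)
- round white (437,245) / (399,134)

Only the white one at (373,288) has both a square white body and a wide black cap, so I'll confirm it in a crop and measure it along with the socket.

```bash
python3 - <<'E'
from h import *
s=grab_frame('side');t=grab_frame('top')
a=cv2.resize(s[245:325,325:425],(500,400),interpolation=cv2.INTER_CUBIC)
b=cv2.resize(t[190:270,370:450],(400,400),interpolation=cv2.INTER_CUBIC)[:, :300]
save('jar.png',np.hstack([a,b]))
b=cv2.resize(t[180:260,210:290],(600,600),interpolation=cv2.INTER_CUBIC); save('sock.png',b)
# cap region, jar region
for tg in ['cap','jar','socket']:
  for cam in ['top','side']:
    for d in regions_of(cam,tg)[:5]:
        m=d['region']; ys,xs=np.nonzero(m); print(cam,tg,round(d['p'],2),np.round(d['xy'],1),m.sum(),'bbox',xs.min(),xs.max(),ys.min(),ys.max())
print('cap top',back('top',(408.5,226.5),.086))
def tri(a,b):
    A=[];B=[]
    for cam,xy in (('top',a),('side',b)):
        c=calibration(cam);f=K(c);R=np.array(c['R']);tt=np.array(c['t'])
        for i,(p,c0) in enumerate(((xy[0],c['cx']),(xy[1],c['cy']))):
            r=R[i]-(p-c0)/f*R[2]; A.append(r);B.append(-(tt[i]-(p-c0)/f*tt[2]))
    return np.linalg.lstsq(np.array(A),np.array(B),rcond=None)[0]
print('jarcentre',tri((405.4,227.7),(373.4,287.7)), 'cap',tri((406.1,228.2),(372.6,275.9)),'sock',tri((249,221.4),(285.4,215.3)))
E
```

```text
top cap 0.8 [409.8 229.2] 684 bbox 395 423 213 242
side cap 0.87 [372.1 278. ] 690 bbox 359 388 263 290
top jar 0.9 [346.7 301.3] 979 bbox 327 364 284 322
top jar 0.81 [398.7 281.9] 1065 bbox 380 422 263 303
top jar 0.65 [394.3 237.2] 386 bbox 388 421 213 247
top jar 0.58 [428.  336.8] 1183 bbox 407 452 314 357
top jar 0.55 [161.3 246.3] 1215 bbox 130 189 216 276
side jar 0.94 [275.3 292.1] 1448 bbox 252 294 263 311
side jar 0.9 [323.9 314.9] 1581 bbox 305 345 288 339
side jar 0.8 [369.1 298.6] 940 bbox 351 394 280 315
side jar 0.8 [294.5 359.1] 1764 bbox 278 315 334 385
side jar 0.74 [286.1 212.8] 1535 bbox 257 316 191 235
top socket 0.78 [247.1 222.6] 2424 bbox 224 275 188 252
side socket 0.74 [285.2 215.3] 1553 bbox 256 316 192 236
cap top [ 0.50572595 -0.17576796  0.086     ]
jarcentre [ 0.50949045 -0.17658958  0.04011425] cap [ 0.50487745 -0.17339984  0.07424606] sock [0.53146505 0.16856878 0.00400694]
```

View pics/jar.png

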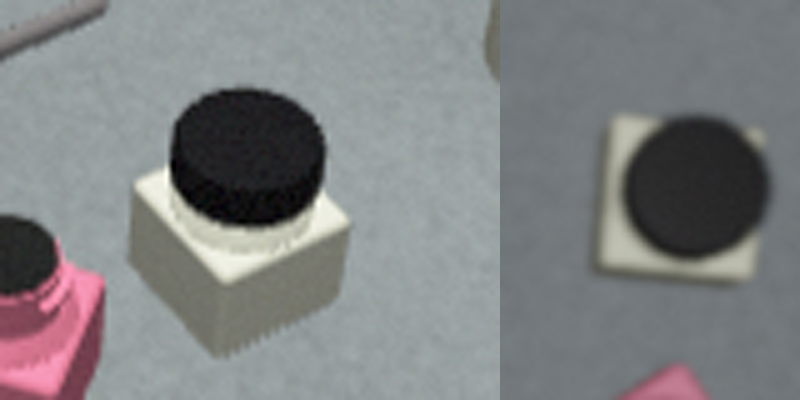

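View pics/sock.png

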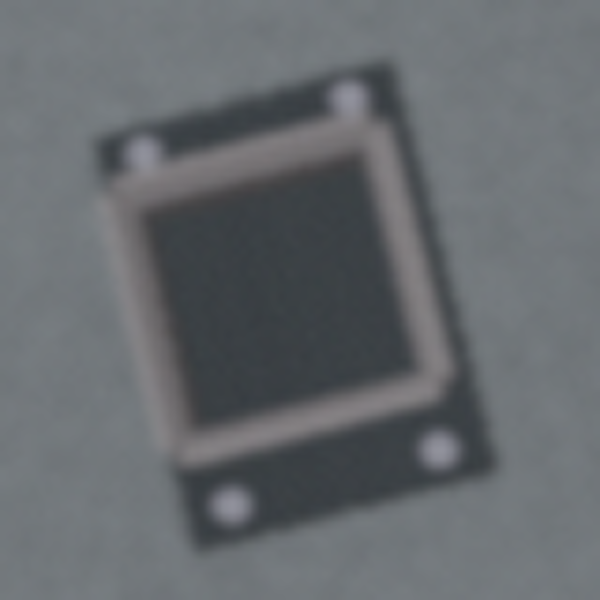

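The crop confirms it: the left part shows a square white body with a wide ribbed black cap, and the pink jars are clearly different. The socket crop shows the plate corners and the pocket. Next I'll fit precise poses.

```bash
cat > fit.py <<'E'
from h import *
from scipy.optimize import minimize
def box(x,y,yaw,sx,sy,z0,z1):
    c,s=np.cos(yaw),np.sin(yaw)
    return [[x+c*a*sx/2-s*b*sy/2,y+s*a*sx/2+c*b*sy/2,z] for a in(-1,1) for b in(-1,1) for z in(z0,z1)]
def cyl(x,y,r,z0,z1): return [[x+r*np.cos(a),y+r*np.sin(a),z] for a in np.linspace(0,2*np.pi,40) for z in(z0,z1)]
def hull(cam,P,S=8,off=(0,0),size=100):
    q=np.array([proj(cam,p) for p in P]); q=((q-np.array(off)+.5)*S-.5)
    m=np.zeros((size*S,size*S),np.float32); cv2.fillConvexPoly(m,cv2.convexHull(np.round(q).astype(np.int32)),1)
    return m
def segs(im,cam,c):
    x0,y0=int(c[0])-50,int(c[1])-50
    p=cv2.resize(im[y0:y0+100,x0:x0+100],None,fx=8,fy=8,interpolation=cv2.INTER_CUBIC).astype(int)
    return p,(x0,y0)
E
python3 - <<'E'
from fit import *
ims={n:grab_frame(n) for n in('top','side')}
ctr={'top':(407,229),'side':(373,288)}
obs={}
for n in ims:
    p,off=segs(ims[n],n,ctr[n])
    mx=p.max(2)
    cap=(mx<70); r,g,b=p[...,0],p[...,1],p[...,2]
    # body: warmer than bluish background, not pink
    body=((r-b)>2)&(abs(r-g)<25)&(mx>70)
    mm=(cap|body).astype(np.uint8)
    k,l,st,ce=cv2.connectedComponentsWithStats(mm); i=l[400-8*3,400]; 
    m=(l==i); obs[n]=(m.astype(np.float32),(cap&m).astype(np.float32),off)
    print(n,m.sum()/64)
    cv2.imwrite('pics/seg_%s.png'%n,np.hstack([cv2.resize(p.astype(np.uint8)[:,:,::-1],(400,400)),cv2.resize(cv2.cvtColor((m*255).astype(np.uint8),cv2.COLOR_GRAY2BGR),(400,400))]))
def cost(v,cams=('top','side')):
    x,y,yaw=v; e=0
    for n in cams:
        m,c,off=obs[n]
        cp=hull(n,cyl(x,y,.03,.062,.086),off=off); bd=hull(n,box(x,y,yaw,.066,.066,0,.05),off=off)
        nk=hull(n,cyl(x,y,.029,.05,.062),off=off)
        al=np.maximum(np.maximum(cp,bd),nk)
        e+=abs(al-m).sum()/64+abs(cp-c).sum()/64
    return e
for cams in (('top','side'),('top',),('side',)):
  best=None
  for y0 in (-.2,0,.2,.5):
    r=minimize(cost,[.506,-.176,y0],args=(cams,),method='Nelder-Mead',options=dict(initial_simplex=[[.506,-.176,y0],[.512,-.176,y0],[.506,-.170,y0],[.506,-.176,y0+.15]],xatol=1e-4,fatol=.5))
    if best is None or r.fun<best.fun: best=r
  print(cams,best.x,np.degrees(best.x[2]),best.fun)
# socket plate
P=np.array([(95,145),(392,60),(497,465),(195,550)])
q=(P+.5)/7.5-.5+[210,180]
w=np.array([back('top',a,.006) for a in q]); print(w.round(4),w.mean(0))
for i in range(4): d=w[(i+1)%4]-w[i]; print(np.linalg.norm(d),np.degrees(np.arctan2(d[1],d[0])))
s=ims['side'][170:250,240:340]; save('sock_s.png',cv2.resize(s,(750,600),interpolation=cv2.INTER_CUBIC))
E
```

```text
top 1043.328125
side 1667.640625Traceback (most recent call last):
  File "<stdin>", line 28, in <module>
    res = _minimize_neldermead(fun, x0, args, callback, bounds=bounds,
                               **options)
    fxr = func(xr)
    fx = function(np.copy(x), *(wrapper_args + args))
  File "<stdin>", line 21, in cost
  File "fit.py", line 8, in hull
    q=np.array([proj(cam,p) for p in P]); q=((q-np.array(off)+.5)*S-.5)
                ~~~~^^^^^^^
  File "h.py", line 11, in proj
    c=calibration(cam); f=K(c); p=np.array(c['R'])@np.array(X)+np.array(c['t'])
ValueError: time passes only in moves, steps and waits
```

View pics/seg_side.png

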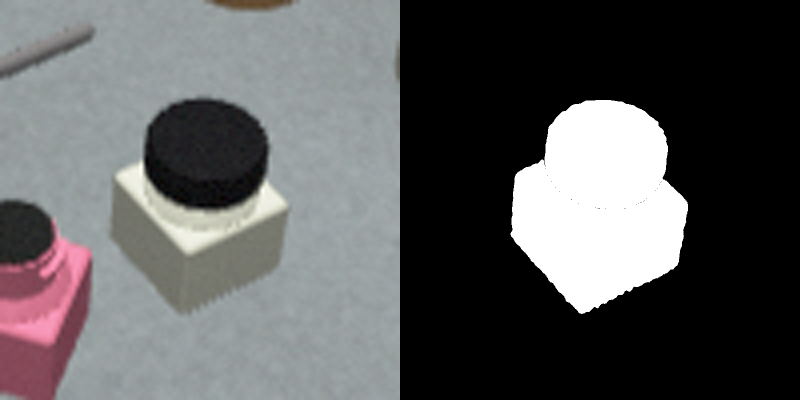

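```bash
sed -i 's/^def save/import functools\ncalibration=functools.lru_cache(None)(calibration)\ndef save/' h.py
cat > jar.py <<'E'
from fit import *
ims={n:grab_frame(n) for n in('top','side')}
np.savez('ims.npz',**ims)
ctr={'top':(407,229),'side':(373,288)}
obs={}
for n in ims:
    p,off=segs(ims[n],n,ctr[n])
    mx=p.max(2)
    cap=(mx<70); r,g,b=p[...,0],p[...,1],p[...,2]
    body=((r-b)>2)&(abs(r-g)<25)&(mx>70)
    k,l,st,ce=cv2.connectedComponentsWithStats((cap|body).astype(np.uint8)); m=(l==l[376,400])
    obs[n]=(m.astype(np.float32),(cap&m).astype(np.float32),off)
def cost(v,cams=('top','side')):
    x,y,yaw=v; e=0
    for n in cams:
        m,c,off=obs[n]
        cp=hull(n,cyl(x,y,.03,.062,.086),off=off); bd=hull(n,box(x,y,yaw,.066,.066,0,.05),off=off)
        nk=hull(n,cyl(x,y,.029,.05,.062),off=off)
        al=np.maximum(np.maximum(cp,bd),nk)
        e+=abs(al-m).sum()/64+abs(cp-c).sum()/64
    return e
for cams in (('top','side'),('top',),('side',)):
  best=None
  for y0 in (-.2,0,.2,.5):
    r=minimize(cost,[.506,-.176,y0],args=(cams,),method='Nelder-Mead',options=dict(initial_simplex=[[.506,-.176,y0],[.512,-.176,y0],[.506,-.170,y0],[.506,-.176,y0+.15]],xatol=1e-4,fatol=.5))
    if best is None or r.fun<best.fun: best=r
  print(cams,best.x,np.degrees(best.x[2]),best.fun)
P=np.array([(95,145),(392,60),(497,465),(195,550)])
q=(P+.5)/7.5-.5+[210,180]
w=np.array([back('top',a,.006) for a in q]); print(w.round(4),w.mean(0))
for i in range(4): d=w[(i+1)%4]-w[i]; print(np.linalg.norm(d),np.degrees(np.arctan2(d[1],d[0])))
s=ims['side'][170:250,240:340]; save('sock_s.png',cv2.resize(s,(750,600),interpolation=cv2.INTER_CUBIC))
print(status.observe()['clock'])
E
python3 jar.py
```

```text
('top', 'side') [ 0.50708155 -0.17664125 -0.09769582] -5.597558433012397 418.21875
('top',) [ 0.50705065 -0.17721127 -0.09733457] -5.576860275225061 197.40625
('side',) [ 0.5089527  -0.17502056 -0.17210897] -9.861117717362667 206.28125
[[0.5835 0.2296 0.006 ]
 [0.6086 0.1397 0.006 ]
 [0.4852 0.1073 0.006 ]
 [0.4605 0.1975 0.006 ]] [0.53442792 0.16854651 0.006     ]
0.093388214419762 -74.42786564989635
0.12753288653713996 -165.2923991810427
0.09356775083670091 105.31827429518444
0.127121194491797 14.624284332151246
1.1
```

View pics/sock_s.png

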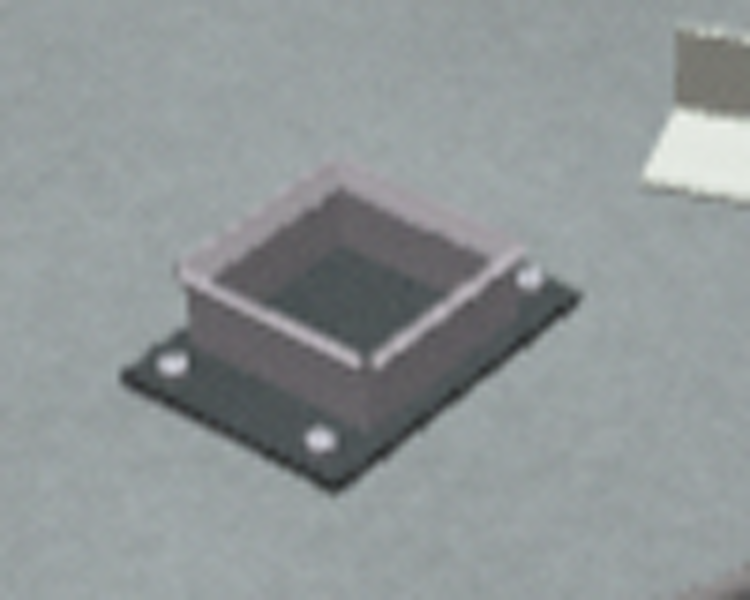

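```bash
python3 - <<'E'
from fit import *
ims=dict(np.load('ims.npz'))
def draw(im,cam,polys,win,S):
    x0,y0,w,h=win
    o=cv2.resize(im[y0:y0+h,x0:x0+w],None,fx=S,fy=S,interpolation=cv2.INTER_CUBIC).copy()
    for P,c in polys:
        q=(np.array([proj(cam,p) for p in P])-[x0,y0]+.5)*S
        cv2.polylines(o,[np.round(q).astype(np.int32)],True,c,1)
    return o
def sq(x,y,yaw,sx,sy,z):
    b=box(x,y,yaw,sx,sy,z,z)[::2]; return [b[0],b[1],b[3],b[2]]
x,y,a=.5071,-.1766,-.098
J=[(sq(x,y,a,.066,.066,0),(0,255,0)),(sq(x,y,a,.066,.066,.05),(0,255,0)),(cyl(x,y,.03,.062,.062)[::2],(255,0,0)),(cyl(x,y,.03,.086,.086)[::2],(255,255,0))]
X,Y,A=.5344,.1685,np.radians(14.8)
S=[(sq(X,Y,A,.13,.094,.006),(0,255,0)),(sq(X,Y,A,.13,.094,.0),(0,128,0)),(sq(X,Y,A,.07,.07,.006),(255,0,0)),(sq(X,Y,A,.07,.07,.030),(255,255,0))]
t=np.hstack([draw(ims['top'],'top',J,(370,190,80,80),5),draw(ims['top'],'top',S,(210,180,80,80),5)])
save('ovt.png',t)
s=np.hstack([draw(ims['side'],'side',J,(333,248,80,80),5),draw(ims['side'],'side',S,(246,173,80,80),5)])
save('ovs.png',s)
E
```

```text
(no output)
```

View pics/ovt.png

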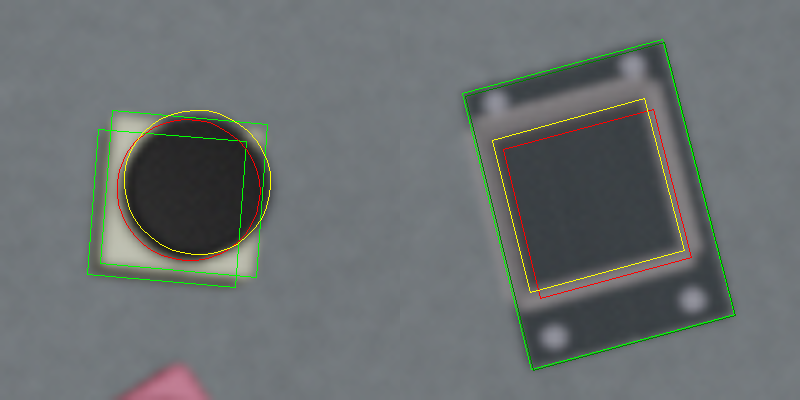

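View pics/ovs.png

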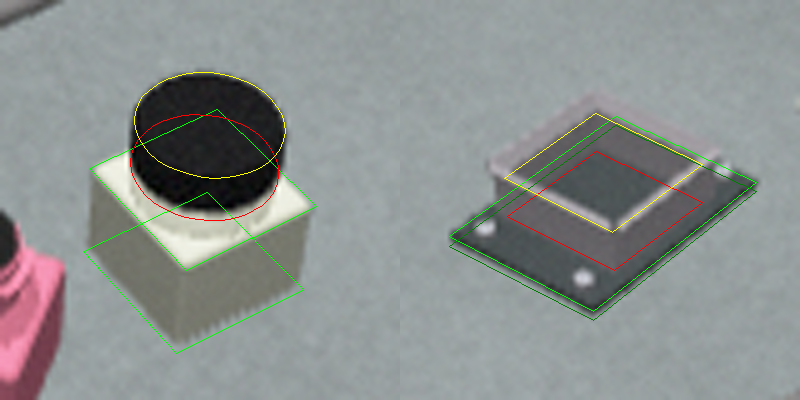

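The overlays show both fits agree to about 1–2 mm. The shaded jar side that the top view's mask misses explains the leftover mismatch. Working poses:
- Jar: (0.507, -0.177), yaw -5.6°
- Socket: (0.534, 0.1685), yaw 14.8°

I'll move over the jar first.

Request:
{"method": "carry_out", "body": {"deltas": [1,-1.5,1.3,0,0,1,-2.83,2.67,0,0,1,-2.83,2.67,0,0,1,-2.83,2.67,0,0,1,-2.83,2.67,0,0,1,-2.83,2.67,0,0,1,-2.83,2.67,0,0,1,-2.83,2.67,0,0,1,-2.83,2.67,0,0,1,-2.83,2.67,0,0,1,-2.83,2.67,0,0,1,-2.83,2.67,0,0,1,-2.83,2.67,0,0,1,-2.83,2.67,0,0,1,-2.83,2.67,0,0,1,-2.83,2.67,0,0,1,-2.83,2.67,0,0,1,-2.83,2.67,0,0,1,-2.83,2.67,0,0,1,-1.5,1.4,0,0], "newtons": 80}}

```text
clock: 2.77
position: [0.4954, -0.146, 0.2315]
tool_rot: [3.14, 0.001, 1.122]
force: [-0.8, 1.0, 0.1]
grip_width: 0.0859
```

Request:
{"method": "carry_out", "body": {"deltas": [1,0,0,0,5,1,0,0,0,7,1,0,0,0,7,1,0,0,0,7,1,0,0,0,7,1,0,0,0,7,1,0,0,0,7,1,0,0,0,7,1,0,0,0,7,1,0,0,0,7,1,0,0,0,7,1,0,0,0,7,1,0,0,0,7,1,0,0,0,7,1,0,0,0,7,1,0,0,0,6.5,1,0,0,0,0,1,0,0,0,0]}}

```text
clock: 4.27
position: [0.495, -0.1415, 0.2313]
tool_rot: [3.141, -0.0, -0.782]
force: [-0.4, 0.8, 0.3]
grip_width: 0.0851
```

```bash
cat >> h.py <<'E'
def go(x,y,z=None,yaw=None):
    s=status.observe(); p=s['position']; r=s['tool_rot']; a=r[2]
    d=np.array([x,y])-p[:2]
    print('t',round(s['clock'],2),'pos',p.round(4),'rpy',np.degrees(r).round(2),'q',s['qpos'].round(2),'F',s['force'].round(1),'M',s['moment'].round(2),'w',round(s['grip_width'],4))
    print('cm dx,dy,dz',np.round(100*np.array([d@[np.cos(a),np.sin(a)],d@[np.sin(a),-np.cos(a)],p[2]-(z if z else p[2])]),2),'turn',None if yaw is None else np.round(np.degrees(a)-yaw,2))
E
python3 - <<'E'
from h import *
go(.507,-.177,.058,-45)
save('s1.png',grab_frame('side')); save('t1.png',grab_frame('top'))
E
```

```text
t 4.27 pos [ 0.495  -0.1415  0.2313] rpy [179.98  -0.   -44.82] q [-0.38  0.44  0.74  1.91 -0.36  0.93 -0.25] F [-0.4  0.8  0.3] M [ 0.01 -0.05  0.01] w 0.0851
cm dx,dy,dz [ 3.36  1.67 17.33] turn 0.18
```

View pics/s1.png

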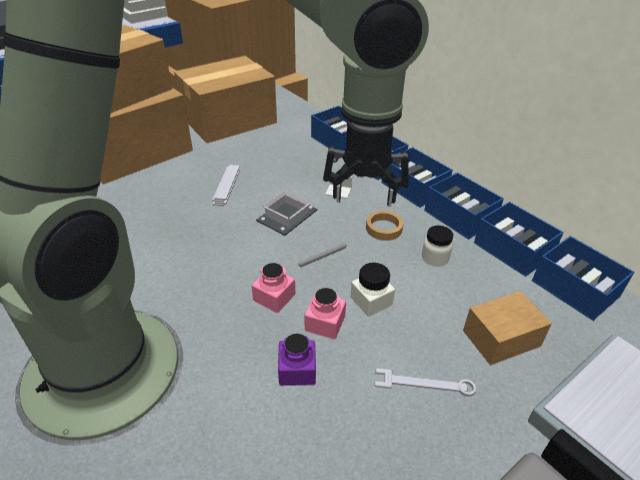

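The gripper is upright above the scene, at side pixels (368,170), with the jar still at (373,288). I'll centre it and come down partway.

Request:
{"method": "carry_out", "body": {"deltas": [1,1.7,0.8,0.5,0.2,1,1.66,0.87,1.5,0,1,0,0,2.0,0,1,0,0,2.0,0,1,0,0,2.0,0,1,0,0,1.5,0,1,0,0,0.5,0,1,0,0,0,0,1,0,0,0,0,1,0,0,0,0]}}

```text
clock: 5.2
position: [0.5072, -0.1774, 0.1323]
tool_rot: [-3.141, -0.001, -0.789]
force: [-0.1, -0.2, 1.4]
grip_width: 0.0857
```

```bash
python3 - <<'E'
from h import *
go(.507,-.177,.058,-45)
s=grab_frame('side');t=grab_frame('top')
a=cv2.resize(s[170:330,300:440],(525,600),interpolation=cv2.INTER_CUBIC); 
p=status.observe()['position']; q=proj('side',p); cv2.circle(a,tuple(((q-[300,170])*3.75).astype(int)),4,(255,0,0),-1)
save('s2.png',a); save('t2.png',t)
E
```

```text
t 5.2 pos [ 0.5072 -0.1774  0.1323] rpy [-1.7995e+02 -6.0000e-02 -4.5210e+01] q [-0.21  0.61  0.62  1.94 -0.5   0.75 -0.09] F [-0.1 -0.2  1.4] M [-0.04  0.    0.01] w 0.0857
cm dx,dy,dz [-0.05 -0.02  7.43] turn -0.21
```

View pics/s2.png

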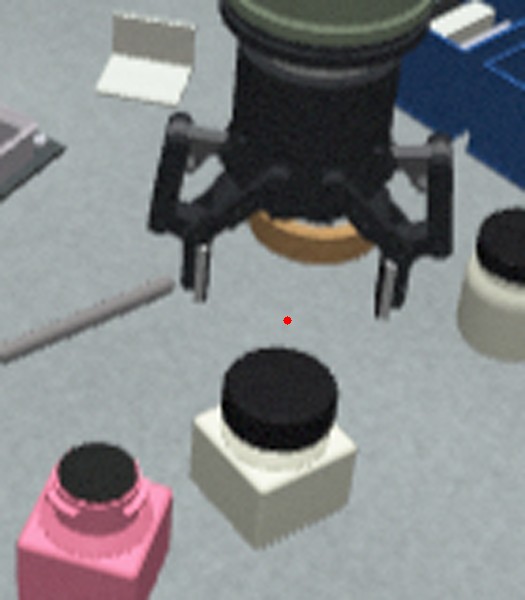

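The fingers straddle the cap, with tips at crop (200,298) and (383,315) and the cap at (280,385). The open tips sit about 13 mm behind the TCP dot, as described. I'll descend to TCP z of about 0.052 and close.

Request:
{"method": "carry_out", "body": {"deltas": [1,-0.05,0,1.5,0,1,0,0,2.0,0,1,0,0,2.0,0,1,0,0,1.5,0,1,0,0,1.0,0,1,0,0,0,0,1,0,0,0,0,0,0,0,0,0,-1,0,0,0,0,-1,0,0,0,0,-1,0,0,0,0,-1,0,0,0,0,-1,0,0,0,0,-1,0,0,0,0,-1,0,0,0,0,-1,0,0,0,0]}}

```text
clock: 6.63
position: [0.5072, -0.1772, 0.0525]
tool_rot: [-3.14, -0.002, -0.79]
force: [-1.0, 1.5, 11.3]
grip_width: 0.0587
```

```bash
python3 - <<'E'
from h import *
go(.507,-.177,.058,-45)
s=grab_frame('side')
a=cv2.resize(s[190:330,300:440],(600,600),interpolation=cv2.INTER_CUBIC); save('s3.png',a)
E
```

```text
t 6.63 pos [ 0.5072 -0.1772  0.0525] rpy [-1.7993e+02 -1.0000e-01 -4.5240e+01] q [-0.13  0.72  0.5   1.98 -0.61  0.59 -0.  ] F [-1.   1.5 11.3] M [ 0.14  0.29 -0.  ] w 0.0587
cm dx,dy,dz [-0.02  0.   -0.55] turn -0.24
```

View pics/s3.png

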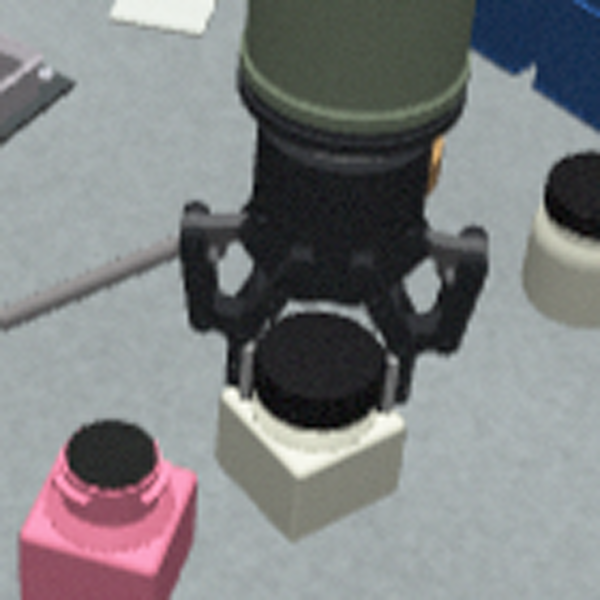

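The cap is gripped (width 58.7 mm, close to the 60 mm cap), with the pads on its sides. Now I'll lift.

Request:
{"method": "carry_out", "body": {"deltas": [-1,0,0,-0.5,0,-1,0,0,-1.0,0,-1,0,0,-1.5,0,-1,0,0,-1.5,0,-1,0,0,-1.5,0,-1,0,0,-1.0,0,-1,0,0,-0.5,0,-1,0,0,-0.5,0,-1,0,0,0,0]}}

```text
clock: 7.43
position: [0.5066, -0.1768, 0.1319]
tool_rot: [-3.141, -0.0, -0.79]
force: [1.0, 0.5, -2.5]
grip_width: 0.0585
```

```bash
python3 - <<'E'
from h import *
go(.534,.1685,.13,-24.8)
s=grab_frame('side')
a=cv2.resize(s[150:320,280:450],(600,600),interpolation=cv2.INTER_CUBIC); save('s4.png',a)
E
```

```text
t 7.43 pos [ 0.5066 -0.1768  0.1319] rpy [-1.7997e+02 -3.0000e-02 -4.5240e+01] q [-0.21  0.61  0.62  1.95 -0.51  0.75 -0.09] F [ 1.   0.5 -2.5] M [ 0.01 -0.03 -0.  ] w 0.0585
cm dx,dy,dz [-22.59 -26.27   0.19] turn -20.44
```

View pics/s4.png

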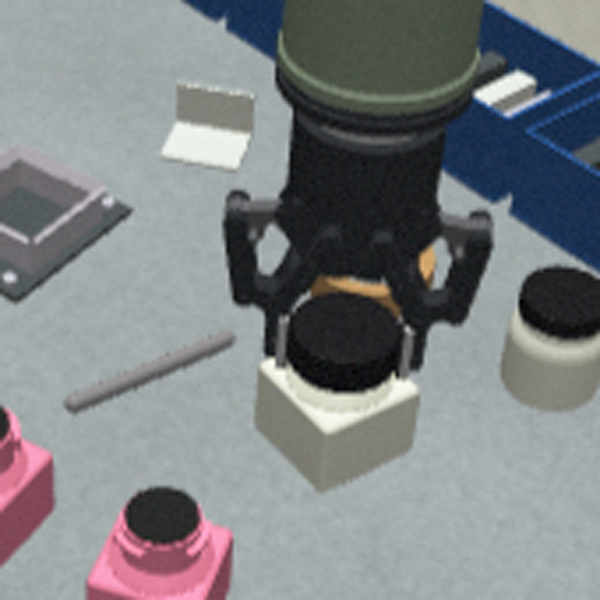

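The jar is lifted level, with its bottom about 80 mm up. I'll carry it to the socket.

Request:
{"method": "carry_out", "body": {"deltas": [-1,-0.6,-0.7,0,0,-1,-1.2,-1.4,0,0,-1,-1.4,-1.6,0,0,-1,-1.4,-1.6,0,0,-1,-1.4,-1.6,0,0,-1,-1.4,-1.6,0,0,-1,-1.4,-1.6,0,0,-1,-1.4,-1.6,0,0,-1,-1.4,-1.6,0,0,-1,-1.4,-1.6,0,0,-1,-1.4,-1.6,0,0,-1,-1.4,-1.6,0,0,-1,-1.4,-1.6,0,0,-1,-1.4,-1.6,0,0,-1,-1.4,-1.6,0,0,-1,-1.4,-1.7,0,0,-1,-1.2,-1.5,0,0,-1,-0.8,-1.0,0,0,-1,-0.6,-0.8,0,0,-1,0,0,0,0]}}

```text
clock: 9.15
position: [0.5353, 0.1919, 0.1308]
tool_rot: [3.141, 0.0, -0.788]
force: [0.0, 0.0, -3.8]
grip_width: 0.0585
```

Request:
{"method": "carry_out", "body": {"deltas": [-1,0,0,0,-2,-1,0,0,0,-4,-1,0,0,0,-4,-1,0,0,0,-4,-1,0,0,0,-4,-1,0,0,0,-2.4,-1,0,0,0,0,-1,0,0,0,0]}}

```text
clock: 9.82
position: [0.5355, 0.189, 0.1313]
tool_rot: [3.141, 0.0, -0.436]
force: [0.6, 0.6, -4.0]
grip_width: 0.0584
```

```bash
python3 - <<'E'
from h import *
go(.534,.1685,.13,-24.8)
s=grab_frame('side');t=grab_frame('top'); np.savez('ims2.npz',side=s,top=t)
a=cv2.resize(s[100:250,210:350],(560,600),interpolation=cv2.INTER_CUBIC); save('s5.png',a)
a=cv2.resize(t[170:270,200:300],(600,600),interpolation=cv2.INTER_CUBIC); save('t5.png',a)
E
```

```text
t 9.82 pos [0.5355 0.189  0.1313] rpy [179.99   0.   -25.01] q [-0.83  0.63  0.56  1.86 -0.46  0.78 -0.46] F [ 0.6  0.6 -4. ] M [ 0.01 -0.01  0.04] w 0.0584
cm dx,dy,dz [0.73 1.92 0.13] turn -0.21
```

View pics/s5.png

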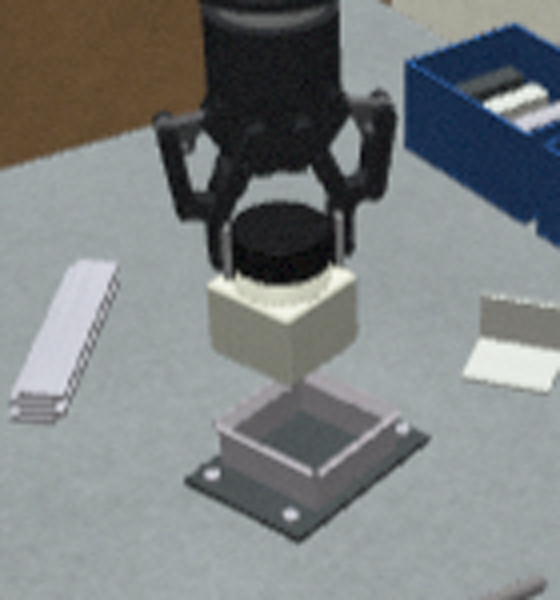

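View pics/t5.png

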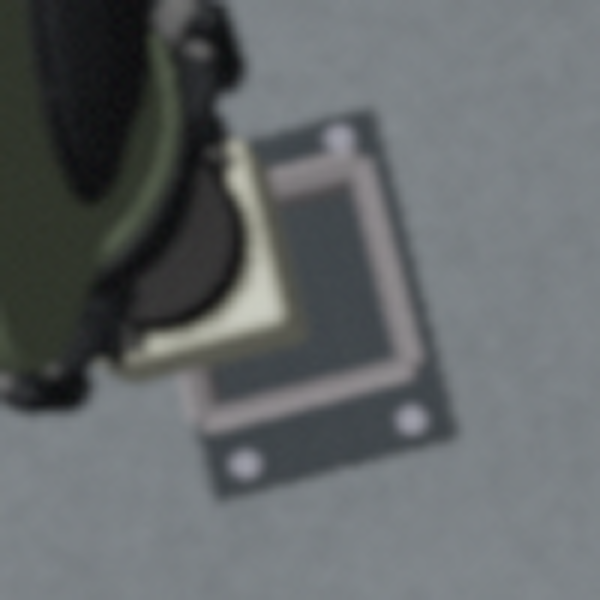

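The yaw looks aligned, with the jar's right edge and the socket wall both at about 15° in the top view. I overshot by 2 cm in y, so I'll correct that.

Request:
{"method": "carry_out", "body": {"deltas": [-1,0.23,0.62,0,0,-1,0.3,0.7,0,0,-1,0.2,0.6,0,0,-1,0,0,0,0,-1,0,0,0,0]}}

```text
clock: 10.33
position: [0.5342, 0.1689, 0.1314]
tool_rot: [-3.142, -0.0, -0.435]
force: [0.8, 0.6, -3.0]
grip_width: 0.0586
```

```bash
python3 - <<'E'
from fit import *
go(.534,.1685,.08,-24.8)
s=grab_frame('side');t=grab_frame('top'); np.savez('ims2.npz',side=s,top=t)
p=status.observe()['position']
def sq(x,y,yaw,sx,sy,z):
    b=box(x,y,yaw,sx,sy,z,z)[::2]; return [b[0],b[1],b[3],b[2]]
def draw(im,cam,polys,win,S):
    x0,y0,w,h=win
    o=cv2.resize(im[y0:y0+h,x0:x0+w],None,fx=S,fy=S,interpolation=cv2.INTER_CUBIC).copy()
    for P,c in polys:
        q=(np.array([proj(cam,p) for p in P])-[x0,y0]+.5)*S
        cv2.polylines(o,[np.round(q).astype(np.int32)],True,c,1)
    return o
z=p[2]-.0525; A=np.radians(14.8)
J=[(sq(p[0],p[1],A,.066,.066,z),(0,255,0)),(sq(p[0],p[1],A,.066,.066,z+.05),(0,255,0)),(cyl(p[0],p[1],.03,z+.086,z+.086)[::2],(255,255,0)),
(sq(.5344,.1685,A,.13,.094,.006),(255,0,0)),(sq(.5344,.1685,A,.07,.07,.030),(0,0,255))]
save('s6.png',draw(s,'side',J,(230,130,110,110),5)); save('t6.png',draw(t,'top',J,(200,170,100,100),6))
E
```

```text
t 10.33 pos [0.5342 0.1689 0.1314] rpy [-179.99   -0.    -24.91] q [-0.8   0.62  0.56  1.88 -0.46  0.77 -0.42] F [ 0.8  0.6 -3. ] M [0.02 0.02 0.  ] w 0.0586
cm dx,dy,dz [0.   0.04 5.14] turn -0.11
```

View pics/s6.png

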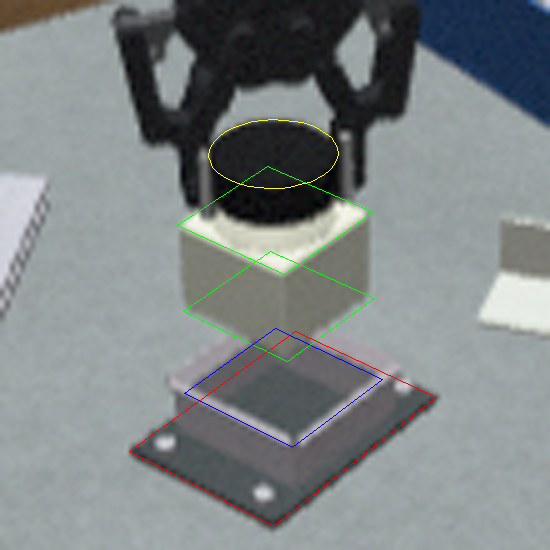

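View pics/t6.png

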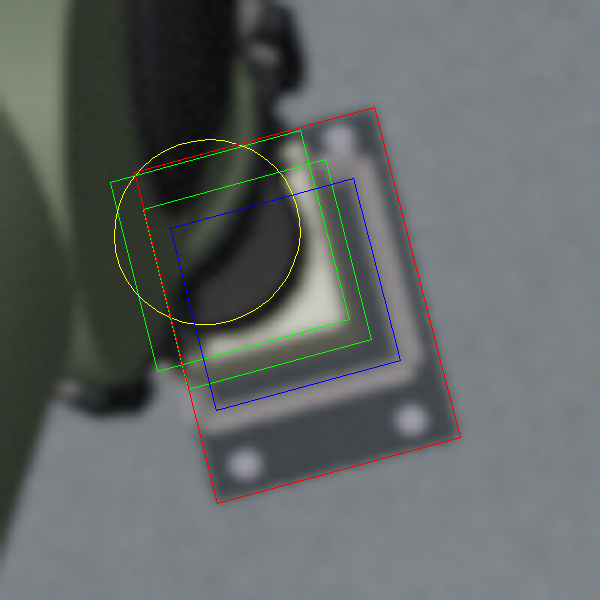

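```bash
python3 - <<'E'
from fit import *
a=dict(np.load('ims.npz'))['side']; b=dict(np.load('ims2.npz'))['side']
A=cv2.resize(a[270:320,348:398],(400,400),interpolation=cv2.INTER_CUBIC)
B=cv2.resize(b[160:210,262:312],(400,400),interpolation=cv2.INTER_CUBIC)
save('cmp.png',np.hstack([A,B]))
def sq(x,y,yaw,z): 
    c,s=np.cos(yaw),np.sin(yaw); return [proj('side',[x+.033*(c*i-s*j),y+.033*(s*i+c*j),z]).round(1).tolist() for i,j in((-1,-1),(1,-1),(1,1),(-1,1))]
for nm,o,arg in(('A',(348,270),(.5071,-.1766,-.098,0)),('B',(262,160),(.5342,.1689,.258,.079))):
    for h in(0,.05):
        print(nm,h,[((np.array(q)-o+.5)*8).round().tolist() for q in sq(*arg[:3],arg[3]+h)])
E
```

```text
A 0 [[162.0, 389.0], [364.0, 286.0], [211.0, 131.0], [12.0, 226.0]]
A 0.05 [[177.0, 256.0], [386.0, 154.0], [226.0, -1.0], [22.0, 93.0]]
B 0 [[205.0, 338.0], [343.0, 238.0], [178.0, 162.0], [38.0, 258.0]]
B 0.05 [[201.0, 198.0], [342.0, 99.0], [173.0, 26.0], [29.0, 120.0]]
```

View pics/cmp.png

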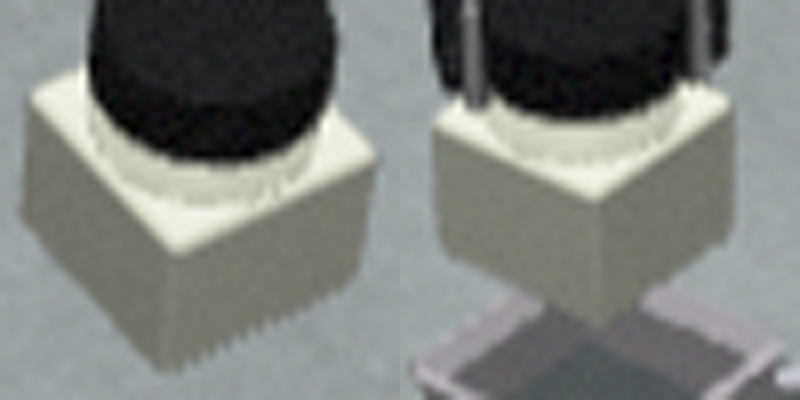

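The body looks about 10% shorter than the model in both the on-table and held views, which fits rounded edges. There is no relevant tilt, and position and yaw agree to about 1 mm and 2°. Now I'll descend into the socket.

Request:
{"method": "carry_out", "body": {"deltas": [-1,0,0,1.0,0,-1,0,0,1.0,0,-1,0,0,1.0,0,-1,0,0,0.5,0,-1,0,0,0.5,0,-1,0,0,0.5,0,-1,0,0,0.5,0,-1,0,0,0,0,-1,0,0,0,0]}}

```text
clock: 11.18
position: [0.5342, 0.1694, 0.0812]
tool_rot: [3.141, -0.0, -0.434]
force: [0.2, -0.3, -2.9]
grip_width: 0.0583
```

```bash
python3 - <<'E'
from h import *
go(.534,.1685,.0585,-24.8)
s=grab_frame('side')
a=cv2.resize(s[130:240,230:340],(600,600),interpolation=cv2.INTER_CUBIC); save('s7.png',a)
E
```

```text
t 11.18 pos [0.5342 0.1694 0.0812] rpy [179.99  -0.   -24.85] q [-0.76  0.69  0.5   1.91 -0.52  0.67 -0.38] F [ 0.2 -0.3 -2.9] M [ 0.02 -0.04 -0.  ] w 0.0583
cm dx,dy,dz [0.02 0.09 2.27] turn -0.05
```

View pics/s7.png

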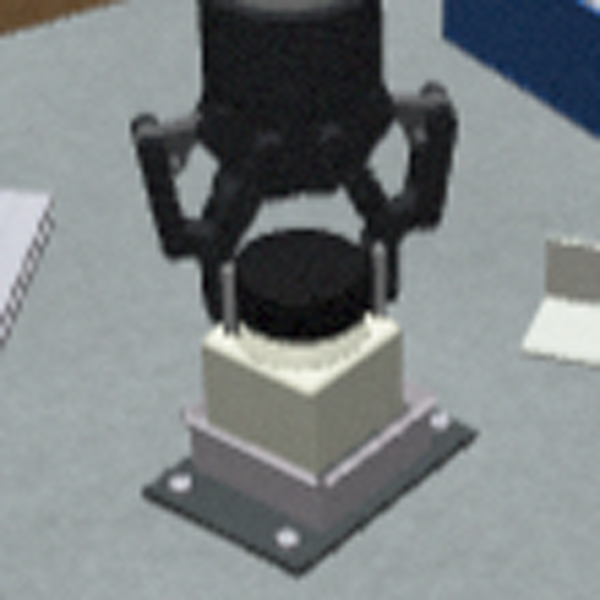

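The jar has entered the lips with no contact force and looks centred in the pocket. I'll carry on down gently.

Request:
{"method": "carry_out", "body": {"deltas": [-1,0,0.05,0.4,0,-1,0,0,0.4,0,-1,0,0,0.4,0,-1,0,0,0.4,0,-1,0,0,0.3,0,-1,0,0,0.1,0,-1,0,0,0,0]}}

```text
clock: 11.82
position: [0.534, 0.169, 0.061]
tool_rot: [3.141, -0.0, -0.434]
force: [3.0, 0.9, -4.2]
grip_width: 0.0586
```

```bash
python3 - <<'E'
from h import *
go(.534,.1685,.0585,-24.8)
E
```

```text
t 11.82 pos [0.534 0.169 0.061] rpy [179.99  -0.   -24.85] q [-0.74  0.72  0.47  1.91 -0.54  0.63 -0.36] F [ 3.   0.9 -4.2] M [ 0.06 -0.69  0.07] w 0.0586
cm dx,dy,dz [0.02 0.04 0.25] turn -0.05
```

Request:
{"method": "carry_out", "body": {"deltas": [-1,0.05,-0.02,0.1,0,-1,0,0,0.1,0,-1,0,0,0.1,0,-1,0,0,0.05,0,-1,0,0,0,0,-1,0,0,0,0]}}

```text
clock: 12.32
position: [0.5346, 0.1691, 0.0585]
tool_rot: [-3.141, 0.0, -0.434]
force: [-1.8, -0.3, 12.9]
grip_width: 0.0587
```

```bash
python3 - <<'E'
from h import *
go(.534,.1685,.0585,-24.8)
E
```

```text
t 12.32 pos [0.5346 0.1691 0.0585] rpy [-179.96    0.    -24.85] q [-0.74  0.73  0.47  1.91 -0.54  0.63 -0.36] F [-1.8 -0.3 12.9] M [-0.03  0.65  0.06] w 0.0587
cm dx,dy,dz [-0.03  0.08 -0.  ] turn -0.05
```

There is a floor reaction of about 17 N at exactly the expected height, so the jar is seated. I'll let it settle, then start unscrewing (anticlockwise is a negative turn about tool z).

Request:
{"method": "carry_out", "body": {"deltas": [-1,0,0,0,0,-1,0,0,0,0,-1,0,0,0,0,-1,0,0,0,-2,-1,0,0,0,-3,-1,0,0,0,-4,-1,0,0,0,-4,-1,0,0,-0.01,-4,-1,0,0,-0.01,-3], "newtons": 90}}

```text
clock: 13.07
position: [0.5353, 0.1693, 0.0592]
tool_rot: [-3.14, -0.002, -0.081]
force: [-1.1, 1.7, 17.0]
grip_width: 0.0584
```

```bash
python3 - <<'E'
from h import *
go(.534,.1685,.0585,-4.8)
s=grab_frame('side')
a=cv2.resize(s[130:240,230:340],(600,600),interpolation=cv2.INTER_CUBIC); save('s8.png',a)
E
```

```text
t 13.07 pos [0.5353 0.1693 0.0592] rpy [-1.7992e+02 -1.1000e-01 -4.6500e+00] q [-0.68  0.71  0.38  1.91 -0.43  0.6  -0.1 ] F [-1.1  1.7 17. ] M [ 0.14  0.2  -0.1 ] w 0.0584
cm dx,dy,dz [-0.13  0.09  0.07] turn 0.15
```

View pics/s8.png

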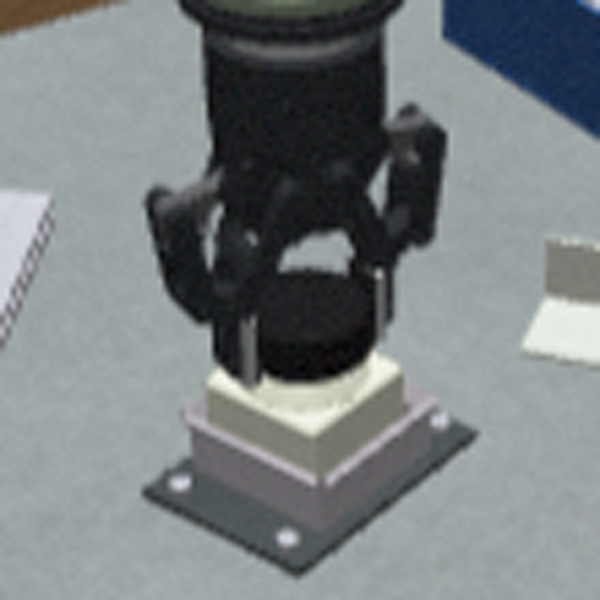

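The jar sits down in the socket, the fingers have turned about 20°, and the TCP was nudged up 0.7 mm, consistent with the thread rising. I'll continue.

Request:
{"method": "carry_out", "body": {"deltas": [-1,0,0,-0.02,-4,-1,0,0,-0.02,-4,-1,0,0,-0.02,-4,-1,0,0,-0.02,-4,-1,0,0,-0.02,-4,-1,0,0,-0.02,-4,-1,0,0,-0.02,-4,-1,0,0,0,0,-1,0,0,0,0]}}

```text
clock: 13.87
position: [0.535, 0.1691, 0.0601]
tool_rot: [-3.141, -0.001, 0.404]
force: [-0.7, 0.4, 9.8]
grip_width: 0.0586
```

```bash
python3 - <<'E'
from h import *
go(.534,.1685,.0585,45)
E
```

```text
t 13.87 pos [0.535  0.1691 0.0601] rpy [-1.7999e+02 -8.0000e-02  2.3170e+01] q [-0.59  0.68  0.25  1.91 -0.28  0.59  0.25] F [-0.7  0.4  9.8] M [0.12 0.03 0.03] w 0.0586
cm dx,dy,dz [-0.11  0.02  0.16] turn -21.83
```

Request:
{"method": "carry_out", "body": {"deltas": [-1,0,0,-0.01,-4,-1,0,0,-0.01,-4,-1,0,0,-0.01,-4,-1,0,0,0,-4,-1,0,0,0,-4,-1,0,0,0,-4,-1,0,0,0,-3,-1,0,0,0,0,-1,0,0,0,0]}}

```text
clock: 14.62
position: [0.5347, 0.169, 0.0602]
tool_rot: [3.141, -0.001, 0.875]
force: [0.0, 0.2, 6.3]
grip_width: 0.0587
```

```bash
python3 - <<'E'
from h import *
go(.534,.1685,.0585,45)
s=grab_frame('side')
a=cv2.resize(s[130:240,230:340],(600,600),interpolation=cv2.INTER_CUBIC); save('s9.png',a)
E
```

```text
t 14.62 pos [0.5347 0.169  0.0602] rpy [ 1.7999e+02 -4.0000e-02  5.0160e+01] q [-0.5   0.67  0.12  1.9  -0.14  0.58  0.59] F [0.  0.2 6.3] M [0.03 0.04 0.01] w 0.0587
cm dx,dy,dz [-0.08 -0.03  0.17] turn 5.16
```

View pics/s9.png

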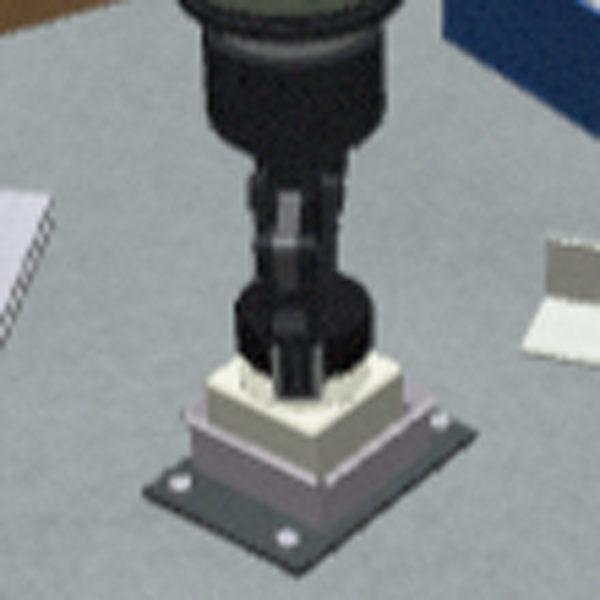

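The fingers have turned 75° and there is almost no moment left. I'll turn 4° more, then try a small straight lift while watching the force.

Request:
{"method": "carry_out", "body": {"deltas": [-1,0,0,0,-2,-1,0,0,0,-2,-1,0,0,0,0,-1,0,0,-0.1,0,-1,0,0,-0.1,0,-1,0,0,-0.1,0,-1,0,0,-0.1,0,-1,0,0,0,0,-1,0,0,0,0]}}

```text
clock: 15.42
position: [0.5344, 0.169, 0.0637]
tool_rot: [-3.142, 0.0, 0.945]
force: [-0.1, 0.4, 0.3]
grip_width: 0.0585
```

```bash
python3 - <<'E'
from h import *
go(.5347,.1690,.0585,45)
s=grab_frame('side')
a=cv2.resize(s[130:240,230:340],(600,600),interpolation=cv2.INTER_CUBIC); save('s10.png',a)
E
```

```text
t 15.42 pos [0.5344 0.169  0.0637] rpy [-1.800e+02  1.000e-02  5.416e+01] q [-0.49  0.66  0.11  1.9  -0.12  0.59  0.64] F [-0.1  0.4  0.3] M [-0.06  0.02 -0.05] w 0.0585
cm dx,dy,dz [0.02 0.03 0.52] turn 9.16
```

View pics/s10.png

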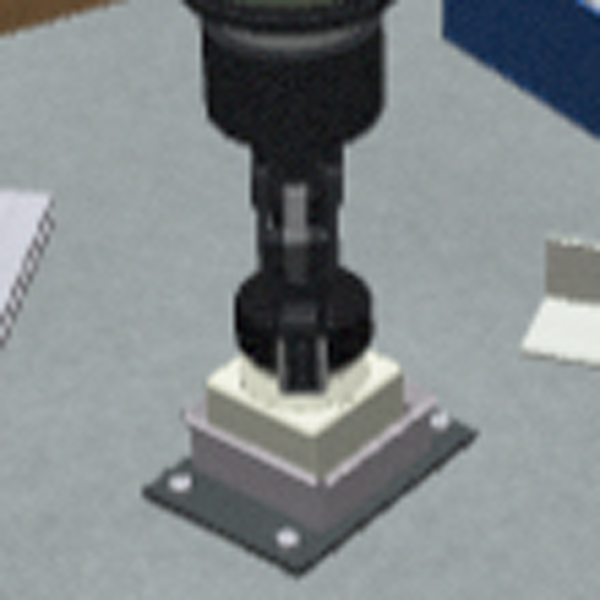

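The jar did not move, and the wrist shows no jar weight (0.3 N, against −4 N when carrying it), so the cap is free. I'll lift another 37 mm straight up.

Request:
{"method": "carry_out", "body": {"deltas": [-1,0,0,-0.2,0,-1,0,0,-0.4,0,-1,0,0,-0.5,0,-1,0,0,-0.5,0,-1,0,0,-0.5,0,-1,0,0,-0.5,0,-1,0,0,-0.5,0,-1,0,0,-0.4,0,-1,0,0,-0.2,0,-1,0,0,0,0,-1,0,0,0,0,-1,0,0,0,0,-1,0,0,0,0]}}

```text
clock: 16.55
position: [0.5343, 0.169, 0.1004]
tool_rot: [-3.141, 0.0, 0.945]
force: [1.7, 0.9, -0.6]
grip_width: 0.0585
```

```bash
python3 - <<'E'
from h import *
go(.5344,.169,.1005,54)
s=grab_frame('side')
a=cv2.resize(s[110:240,220:350],(600,600),interpolation=cv2.INTER_CUBIC); save('s11.png',a)
t=grab_frame('top'); save('t11.png',cv2.resize(t[160:280,190:310],(600,600),interpolation=cv2.INTER_CUBIC))
for d in mark_of('side','jar_center')+[]: 
    if abs(d['xy'][0]-288)<30: print('jar_center',d['xy'],d['p'],proj('side',[.5344,.1685,.049]))
for d in mark_of('side','cap_center')[:2]: print('cap',d['xy'],d['p'],proj('side',[.5344,.169,.122]))
E
```

```text
t 16.55 pos [0.5343 0.169  0.1004] rpy [-1.7999e+02  2.0000e-02  5.4150e+01] q [-0.5   0.6   0.12  1.88 -0.11  0.66  0.63] F [ 1.7  0.9 -0.6] M [ 0.   -0.    0.06] w 0.0585
cm dx,dy,dz [ 0.01  0.01 -0.01] turn 0.15
jar_center [286.1, 201.8] 0.82 [285.9306947  200.51488321]
jar_center [272.6, 283.8] 0.75 [285.9306947  200.51488321]
jar_center [296.9, 357.1] 0.74 [285.9306947  200.51488321]
cap [285.1, 175.8] 0.51 [284.91755527 175.63452016]
```

View pics/s11.png

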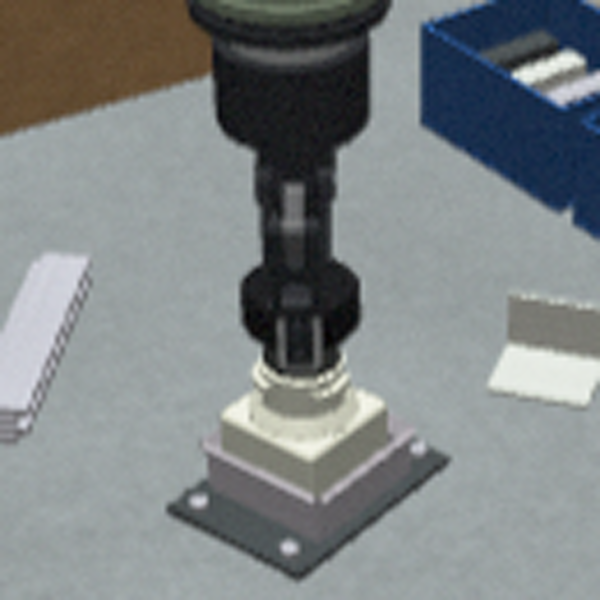

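View pics/t11.png

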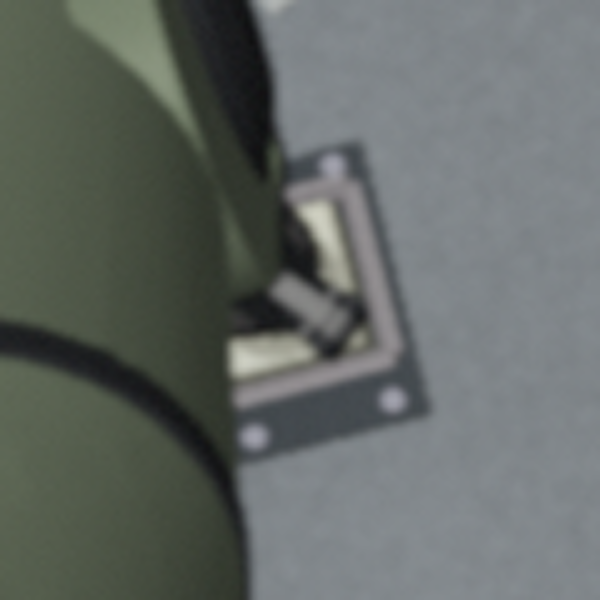

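The side picture shows the cap held level at crop (300,305), clear above the open neck at (305,380), with the jar down in the socket. The networks put cap and jar within 0.5 and 1.3 px of the expected positions, so I'm handing in.

```bash
python3 -c "
from workcell import job; print(job.job_done())"
```

```text
the job is handed in; nothing more can be done
None
```

I stood the white square jar in the socket, unscrewed its cap about 79° anticlockwise, and handed in with the cap held level above the open mouth. No verdict was reported, so this rests on my own last checks.

**Seating:** The jar met the socket floor at exactly the expected height, with a reaction of about 17 N. It still looks fully down in the last picture.

**Unscrewing:** The fingers turned 79°. The moment about the vertical fell to about zero and the cap rose about 1.7 mm. The first lift carried none of the jar's weight, so the threads had let go. I did not measure the cap's turn relative to the jar directly, because it has no visible mark.

**Final hold:** The cap's lower edge should be about 24 mm above the rim, centred to within about 1 mm. The finger opening was 58.5 mm and the tool level to 0.02°. The side-camera detections were within 0.5 px (cap) and 1.3 px (jar) of where I expected them.

**Disagreements and limits:**
- The jar's body looked about 10% shorter in the pictures than the model, probably from rounded edges.
- The side view alone put the jar's yaw 4° from the top view. I used the top and combined fit (−5.6°), and the jar went in with only a brief 3 N side touch.
- In the last top picture the arm mostly hides the jar, so only the side camera confirms the end state.
- I did not check every bystander at the end. The stack of bars and the bracket look unmoved in the last side crop, and the arm touched nothing else that I saw.

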